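# Tip a load of canister caps into a bin and weigh it

### The arm

A 6-joint arm with a two-finger parallel gripper is mounted at the origin on the work surface. World frame = base frame: x ahead of the robot, y to its left, z up, the work surface at z = 0. Lengths are in mm, angles in rad, forces in N, time in s.
With the tool pointing down it reaches from about 350 to 950 mm from the base axis. Payload 17.4 kg.
Tool frame: the origin (TCP) lies between the finger pads; the fingertips stand 22 mm ahead of it and the grasp point (between the pads) lies 3 mm ahead of it; z points along the fingers, y is the direction in which the jaws open and shut (so a half turn about z gives the same grasp; the last joint's range is limited). The gripper opens to 93 mm and grips with 3 to 60 N. Pads are 15 mm wide; open, the fingers measure 128 mm over their backs; the gripper's body (75 mm by 188 mm) begins 65 mm behind the grasp point.
Start: joints at [-1.218, 0.116, 1.442, -0, 1.584, -0.038], TCP at [257.118, -624.118, 240.646] pointing down, gripper open.
Joint ranges: [-2.83, 2.83], [-0.83, 2.19], [0.07, 2.5], [-1.14, 4.28], [0.01, 3], [-2.97, 2.97]. Speed limits (rad/s): [1.89, 1.89, 2.22, 3.14, 3.14, 3.14].

### API

Orientations are given as a unit quaternion [w, x, y, z].
In Python, from workcell import env, capture, camera_params gives the robot as it stands. The module is installed in compiled form; this text tells all that it offers. Calls block until the motion is done:
- env.movep(position, orientation): joint-space move of the TCP to a pose.
- env.movel(position, frame=None, rate=150): straight line of the TCP; frame=None keeps the orientation; rate is the mean speed in mm/s.
- env.movej(angles): joint-space move.
- env.move_gripper(opening): opening from 0.0 (shut) to 1.0 (fully open); the grip force is fixed at half the most; returns when the fingers have stopped.
- env.hold(seconds).
- env.ik(position, orientation): joint angles nearest the present ones, or None.
- capture(name): name is "scene" or "side" or "wrist"; returns the picture (400x640x3 uint8, red, green, blue); there is no depth.
- camera_params(name): a dict with "fx", "fy", "cx", "cy" (pixels), "k1" (the pictures are not rectified: a ray, as slopes to the right and down, at radius r is drawn at 1 + k1 r^2 times it, then the intrinsics apply), "rvec" (rotation vector, rad) and "tvec" (3), from world to camera coordinates, as OpenCV has them; the wrist camera has in their place "tool_from_camera" (4x4, takes a point from camera to tool coordinates, whose origin is the TCP and whose axes are the flange's). Camera axes: x right, y down, z forward; pixel columns grow to the right and rows downward; lengths in mm; the calibration is good to about 2 mm. A picture is of the moment at which its call begins: read the wrist's pose just before it. camera_params takes no time and is no camera call.
A pose or a line that the arm cannot do raises env.IKError and nothing moves.
- env.close_job(): hands the job in, once; it reports no verdict.
Readings, each from a call of its own:
- env.read_time(): time.
- env.read_joint_positions(): joint angles.
- env.read_dq(): joint speeds.
- env.read_effort(): joint torques, N m.
- env.read_tool_pos(): TCP position.
- env.read_ee_rot(): TCP orientation.
- env.read_ft_force(): force on the tool from outside, world axes, zero at the start.
- env.read_moment(): the same for the moment, N m.
- env.read_finger_gap(): opening from 0.0 (shut) to 1.0 (fully open).
Only numpy, scipy, OpenCV 4.12 (cv2) and the standard library are available. Lean on these libraries where they do the work, as an engineer would, in place of code of your own. Each camera call takes 0.05 s, during which the arm holds its last target. There are 200 camera calls.

### The job

Stand the empty grey bin on the bench under the lip of the aluminium tipping tray, raise the tray's handle end to about 45 degrees and hold it there for about a second so that the three caps slide into the bin, then lower the tray until it is level again. After that, carry the bin with the caps to the bench scale and stand it upright in the middle of the platter. Do not tip the tray beyond 60 degrees, and leave the bottles and the tape roll where they are.

Things in the scene. Friction and masses are not known exactly. Their poses are not given: they have to be found in the camera images.
- bin: open grey plastic bin, 140 (x) x 150 (y) x 80 mm high, walls 4 mm, loose, 0.25 kg, empty at first. Origin: centre of its underside; z up. Its grip is on the -y side
- bin_grip (a point): middle of the bin's grip: a plate 10 mm thick, 50 mm wide (along x), rising 48 mm from the middle of the -y rim and leaning outward (to the bin's -y) 35 degrees from vertical. The point lies 28 mm up the plate, 20 mm below its top edge, at (0, -88, 99) mm in the bin's frame. Bin's axes. Pinch its 10 mm thickness, the tool leaning like the plate
- stand: fixed steel stand of the tipping tray. Origin on the bench below the hinge line; x runs along the hinge, the lip points to -y, the handle is on the +y side. Base plate 140 x 215 mm from y = -11 to 204 mm; uprights at x = +-53 mm, 22 mm deep in y, 175 mm high. Nothing of it stands at y below -11 mm
- tray (a joint): angle of the tipping tray (rad): 0 level on its rest, grows as the handle end rises and the lip dips; 0.785 is 45 degrees. Let go, it sinks back. Tray: aluminium, 90 mm wide (x), 240 mm long (y = -70 at the open lip to 170 mm at the closed end), walls 35 mm high, 0.5 kg; the caps lie in it
- tray_hinge (a point): point on the tray's hinge axis, midway, 150 mm above the bench; the axis runs along the stand's x. The tray's underside passes through it
- tray_grip (a point): middle of the tray's black handle, a plate 10 mm thick, 50 mm wide (along x), rising 48 mm above the closed end's wall and leaning outward (to +y) 20 degrees from vertical while the tray is level; it turns with the tray. The point lies 30 mm up the plate, 18 mm below its top edge, at (0, 182, 61) mm from the hinge point when level. Tray's axes
- tray_lip (a point): middle of the tray's open lip, floor top; 70 mm from the hinge, 154 mm above the bench when level, about 103 mm at 45 degrees
- dock (a point): point on the bench under the lip, at (0, -100, 0) mm in the stand's frame, where the bin's centre should stand, bin square to the stand (their yaws equal, the bin's grip on the side away from the tray)
- cap0: black canister screw cap, 60 mm across, 22 mm high, 30 g, solid; starts in the tray. Origin: centre of its underside
- cap1: second cap, same as cap0
- cap2: third cap, same as cap0, nearest the handle at the start
- scale: fixed white bench scale, 165 (x) x 190 (y) mm, with a display panel 18 mm high reaching 140 mm out on its -y side. Origin: centre of the underside of the weighing part
- scale_top (a point): centre of the scale's steel platter (155 x 180 mm), 30 mm above the bench
- spray_bottle: pink trigger spray bottle, 76 mm across, 250 mm tall, bystander. Origin: centre of its underside
- squeeze_bottle: black squeeze bottle, 60 mm across, 212 mm tall, bystander. Origin: centre of its underside
- tape_roll: brown tape roll lying flat, 100 mm across, 48 mm high, bystander. Origin: centre of its underside
Things that resemble listed ones, but are neither listed nor needed, are in the scene too. There is more than one size of the bin; the job needs the larger.

How it is judged:
By the outcome, as a careful person would: the job done as asked, in the order asked, and still so for the second after the job is handed in, with the robot touching nothing.
It also fails if it takes over 72 s, if anything falls off the work surface, if the arm or the gripper's body presses on something with over 40 N, if the wrist force passes 120 N, or if a joint passes its speed limit or range.

## Working session

There is one attempt and no reset: what is moved stays moved. The work goes in short steps, each a Python script; the robot and the scene stay as the last script left them, time stands still between calls to the robot, and variables do not carry over. Pictures are saved under pics/ and viewed, about 8 in all and at most 12, crops included, and the job is handed in when it is done.

```bash
ls; mkdir -p pics; python3 - <<'E'
from workcell import env,capture,camera_params
import cv2
for n in("scene","side"):
    cv2.imwrite(f"pics/{n}0.png",capture(n)[:,:,::-1]); print(n,camera_params(n))
print(camera_params("wrist"),env.read_time(),env.read_ee_rot())
E
```

```text
pics
scene {'fx': 414.5520451125878, 'fy': 414.5520451125878, 'cx': 321.85375751581324, 'cy': 197.10197024235094, 'k1': 0.0020436724662076817, 'rvec': array([ 1.86397289,  1.8838917 , -0.56569058]), 'tvec': array([ -18.71645955, -386.27030984, 1569.86702218])}
side {'fx': 452.06463424640936, 'fy': 452.06463424640936, 'cx': 312.9682419912229, 'cy': 189.9679751572684, 'k1': -0.11625253539202733, 'rvec': array([ 0.81977699, -2.48715969,  1.18083696]), 'tvec': array([500.65652631, 299.1913578 , 852.3235577 ])}
{'fx': 330.6314875410481, 'fy': 330.6314875410481, 'cx': 323.71941757059284, 'cy': 199.6398681167603, 'k1': -0.004484880061812327, 'tool_from_camera': array([[ 6.00824656e-04, -9.60870223e-01, -2.76998293e-01,
         7.73454432e+01],
       [ 9.99999506e-01,  7.96667247e-04, -5.94478306e-04,
        -4.54350529e-01],
       [ 7.91891970e-04, -2.76997799e-01,  9.60870227e-01,
        -1.44431694e+02],
       [ 0.00000000e+00,  0.00000000e+00,  0.00000000e+00,
         1.00000000e+00]])} 0.1 [-4.80542519e-04  9.80969843e-01  1.94159545e-01 -8.76345720e-05]
```

View pics/scene0.png

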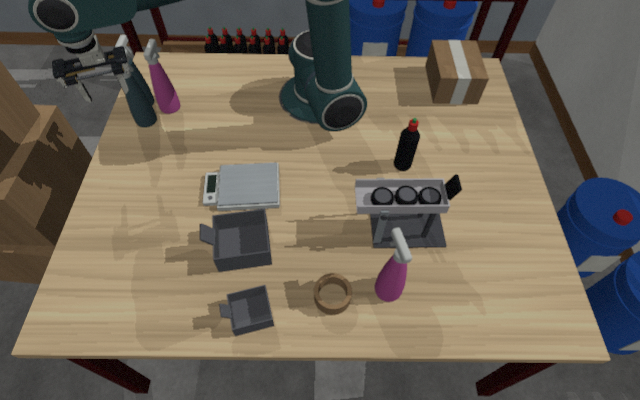

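View pics/side0.png

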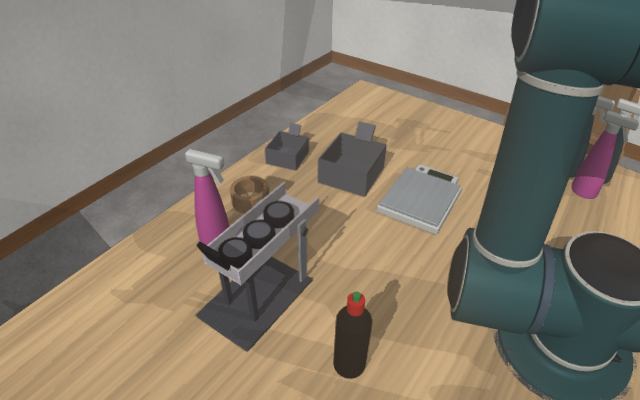

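The scene picture shows two grey bins. The larger is at about (240,240) and the smaller at about (250,310). The larger one fits the description: it is about as wide as the 165x190 scale at (245,186). The tray lip is at x≈357 with its handle at (453,187). The scale display points left (-y) and the bin grip is also on the left at (206,234). A spray bottle stands at (390,290), close to the stand. I'll enlarge this area to confirm.

```bash
cat > h.py <<'E'
import numpy as np,cv2
from scipy.spatial.transform import Rotation as R
from workcell import env,capture,camera_params
def campose(n,pose=None):
    p=camera_params(n)
    if n=="wrist":
        T=p["tool_from_camera"]; pos,q=pose
        Rt=R.from_quat(np.roll(q,-1)).as_matrix()
        return p,Rt@T[:3,:3],Rt@T[:3,3]+pos
    M=cv2.Rodrigues(p["rvec"])[0]; return p,M.T,-M.T@p["tvec"]
def ray(n,uv,pose=None):
    p,A,c=campose(n,pose)
    d=np.array([(uv[0]-p["cx"])/p["fx"],(uv[1]-p["cy"])/p["fy"]]);s=d.copy()
    for _ in range(20): s=d/(1+p["k1"]*(s@s))
    return c,A@np.array([*s,1])
def onz(n,uv,z,pose=None):
    c,d=ray(n,uv,pose); return c+d*(z-c[2])/d[2]
def proj(n,P,pose=None):
    p,A,c=campose(n,pose); X=A.T@(np.asarray(P,float)-c); s=X[:2]/X[2]; s=s*(1+p["k1"]*(s@s))
    return np.array([p["fx"]*s[0]+p["cx"],p["fy"]*s[1]+p["cy"]])
def pose(): return np.array(env.read_tool_pos()),np.array(env.read_ee_rot())
def quat(z,y):
    z=np.array(z,float);z/=np.linalg.norm(z);y=np.array(y,float);y-=z*(y@z);y/=np.linalg.norm(y)
    return np.roll(R.from_matrix(np.c_[np.cross(y,z),y,z]).as_quat(),1)
def save(n,name,box=None,s=1):
    im=capture(n)[:,:,::-1]
    if box: im=im[box[1]:box[3],box[0]:box[2]]
    cv2.imwrite(f"pics/{name}.png",cv2.resize(im,None,fx=s,fy=s,interpolation=cv2.INTER_CUBIC))
E
python3 -c "
from h import *
save('scene','crop1',(190,140,470,340),2.8)"
```

```text
(no output)
```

View pics/crop1.png

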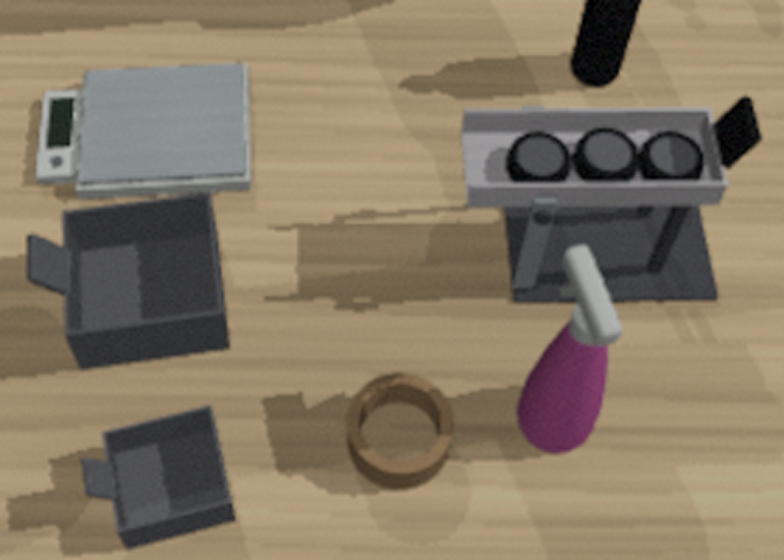

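The crop shows both bins. The larger has rim corners at crop (64,212), (211,197), (222,318) and (75,334). The smaller has (104,433), (211,408), (230,490) and (120,512). Next I compute sizes and poses from these.

```bash
python3 - <<'E'
from h import *
def q(name,pts,z):
    P=np.array([onz("scene",(190+u/2.8-.3,140+v/2.8-.3),z)[:2] for u,v in pts])
    e=np.diff(np.r_[P,P[:1]],axis=0)
    print(name,P.round(0).tolist(),"c",P.mean(0).round(1),"len",np.linalg.norm(e,axis=1).round(0),"ang",np.degrees(np.arctan2(e[:,1],e[:,0])).round(1))
q("bin",[(64,212),(211,197),(222,318),(75,334)],80)
q("small",[(104,433),(211,408),(230,490),(120,512)],60)
q("scale",[(87,70),(247,66),(247,178),(77,187)],30)
q("tray",[(463,112),(710,108),(724,187),(467,195)],187)
q("base",[(513,300),(716,298)],5)
q("tape",[(347,425),(453,425),(400,375),(400,473)],48)
q("spray",[(560,435)],0); q("squeeze",[(597,75)],0)
print(proj("side",[0,0,0]))
E
```

```text
bin [[590.0, -287.0], [570.0, -141.0], [706.0, -120.0], [725.0, -256.0]] c [ 647.8 -201.1] len [147. 138. 138. 138.] ang [  97.9    9.1  -82.3 -167. ]
small [[814.0, -220.0], [788.0, -125.0], [865.0, -102.0], [886.0, -197.0]] c [ 838.3 -161.1] len [99. 80. 97. 76.] ang [ 104.8   16.8  -77.7 -161.8]
scale [[367.0, -305.0], [358.0, -122.0], [513.0, -112.0], [528.0, -293.0]] c [ 441.6 -208. ] len [183. 155. 182. 161.] ang [  92.9    3.7  -85.4 -175.6]
tray [[538.0, 108.0], [529.0, 347.0], [620.0, 345.0], [632.0, 108.0]] c [579.5 226.7] len [239.  91. 238.  95.] ang [ 92.2  -1.1 -87.  179.9]
base [[644.0, 170.0], [638.0, 383.0]] c [641.  276.5] len [212. 212.] ang [ 91.5 -88.5]
tape [[799.0, 1.0], [797.0, 99.0], [748.0, 51.0], [844.0, 50.0]] c [797.   50.1] len [99. 70. 96. 67.] ang [  90.7 -135.3   -0.5 -132.7]
spray [[787.0, 207.0]] c [787.4 207.5] len [0.] ang [0.]
squeeze [[340.0, 291.0]] c [339.6 290.7] len [0.] ang [0.]
[564.05654755 340.0178539 ]
```

```bash
cat >> h.py <<'E'
def Rz(a): return R.from_euler('z',a,degrees=True)
def bin_tool(c,yaw,back=0):   # c: bin underside centre; returns TCP, quat
    r=Rz(yaw); a=np.radians(35); u=np.array([0,-np.sin(a),np.cos(a)])
    p=np.array(c)+r.apply(np.array([0,-88,99])+u*(3+back))
    return p,quat(r.apply(-u),r.apply([0,-np.cos(a),-np.sin(a)]))
def tray_tool(h,yaw,th=0,back=0):  # h: hinge point
    r=Rz(yaw)*R.from_euler('x',th,degrees=True); a=np.radians(20); u=np.array([0,np.sin(a),np.cos(a)])
    p=np.array(h)+r.apply(np.array([0,182,61])+u*(3+back))
    return p,quat(r.apply(-u),r.apply([0,-np.cos(a),np.sin(a)]))
E
python3 - <<'E'
from h import *
c=(648,-201,0)
for n,t in dict(b180=bin_tool(c,8,180),b=bin_tool(c,8),d=bin_tool((584,77,0),2),s=bin_tool((441,-208,30),4),t0=tray_tool((579,177,150),2),t0b=tray_tool((579,177,150),2,0,120),t45=tray_tool((579,177,150),2,45)).items():
    j=env.ik(*t); print(n,t[0].round(),None if j is None else np.round(j,2))
p=np.array(env.read_tool_pos()); env.movel(p+[0,0,60],rate=200)
env.movep(*bin_tool(c,8,180)); env.move_gripper(0.6)
P=pose(); np.save("P1.npy",np.r_[P]); im=capture("wrist"); cv2.imwrite("pics/w1.png",im[:,:,::-1]); print(env.read_time(),P)
for n,z in (("grip",0),):
    print(proj("wrist",bin_tool(c,8,-3)[0],P))
E
```

```text
b180 [ 675. -392.  249.] [-0.7   0.61  0.89  0.45  2.08  0.87]
b [ 660. -290.  101.] [-0.61  0.51  1.26  0.44  1.79  0.82]
d [587. -13. 101.] [-0.33  0.11  1.77  0.57  1.52  1.11]
s [ 447. -298.  131.] [-0.82  0.14  1.67  0.38  1.8   0.67]
t0 [573. 360. 214.] [ 0.64  0.25  1.36 -0.29  1.73  2.16]
t0b [571. 401. 327.] [ 0.68  0.28  1.14 -0.29  1.92  2.15]
t45 [576. 261. 325.] [ 0.2  -0.06  1.53  0.43  1.59  1.76]
3.1833 (array([ 674.88209906, -392.04073472,  248.87163296]), array([-0.29999134,  0.95138481,  0.06656561, -0.02100379]))
[324.57924459 183.32532722]
```

View pics/w1.png

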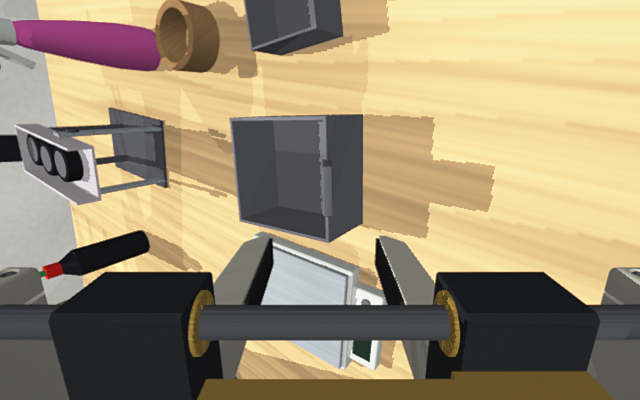

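The bin's rim corners are at about (231,119), (325,116), (330,241) and (237,226). The grip plate is edge-on at (327,160..215), which is in line with the tool. I refine from these corners.

```bash
python3 - <<'E'
from h import *
P=pose()
Q=np.array([onz("wrist",p,80,P)[:2] for p in [(231,119),(325,116),(330,241),(237,226)]])
e=np.diff(np.r_[Q,Q[:1]],axis=0)
print(Q.round(),Q.mean(0).round(1),np.linalg.norm(e,axis=1).round(),np.degrees(np.arctan2(e[:,1],e[:,0])).round(1))
print("plate top edge ends @z120",[onz("wrist",p,119.3-0,P).round(1) for p in [(327,160),(328,215)]])
im=cv2.imread("pics/w1.png")[90:260,210:390]; cv2.imwrite("pics/w1c.png",cv2.resize(im,None,fx=4,fy=3.5,interpolation=2))
E
```

```text
[[ 697. -122.]
 [ 723. -266.]
 [ 589. -292.]
 [ 551. -139.]] [ 639.9 -205. ] [146. 137. 158. 147.] [ -79.4 -169.   103.9    6.3]
plate top edge ends @z120 [array([ 690.4, -300.9,  119.3]), array([ 638.3, -309.6,  119.3])]
```

View pics/w1c.png

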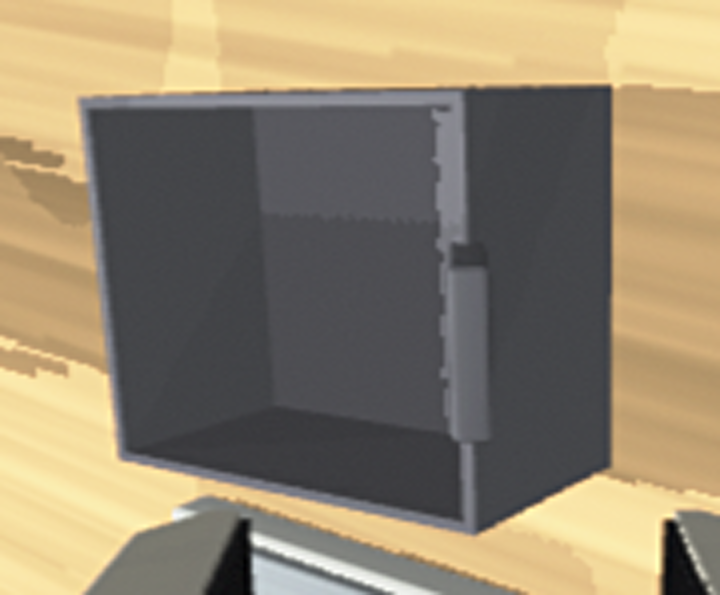

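```bash
python3 - <<'E'
from h import *
P=pose()
Q=np.array([onz("wrist",p,80,P)[:2] for p in [(230,118),(326,116.3),(328.8,241.4),(240.5,221)]])
e=np.diff(np.r_[Q,Q[:1]],axis=0)
print(Q.round(),Q.mean(0).round(1),np.linalg.norm(e,axis=1).round(),np.degrees(np.arctan2(e[:,1],e[:,0])).round(1))
a,b=[onz("wrist",p,115.4,P) for p in [(327.3,165.7),(327.3,215.7)]]
print(a,b,np.degrees(np.arctan2(*(a-b)[1::-1])))
m=(a+b)/2
for y in (8,9,10): print(y,(m-Rz(y).apply([0,-99.5,0])).round(1))
E
```

```text
[[ 697. -121.]
 [ 723. -268.]
 [ 588. -291.]
 [ 561. -145.]] [ 642.4 -206.2] [149. 138. 148. 139.] [ -80.  -170.2  100.4   10.4]
[ 684.08752904 -299.48396965  115.4       ] [ 635.36693287 -306.55014531  115.4       ] 8.252332844281643
8 [ 645.9 -204.5  115.4]
9 [ 644.2 -204.7  115.4]
10 [ 642.4 -205.   115.4]
```

Bin pose from the wrist view: (643,-205.5), yaw 10°. Its edges measure 149x139 mm, so this is the larger bin. Before docking I'll take one close look at the tray.

```bash
python3 - <<'E'
from h import *
env.movep([540,60,380],quat([0,0,-1],[0,-1,0]))
env.movep([560,230,400],quat([0,0,-1],[0,-1,0]))
P=pose(); im=capture("wrist"); cv2.imwrite("pics/w2.png",im[:,:,::-1]); print(env.read_time(),P)
np.savez("P2.npz",p=P[0],q=P[1])
E
```

```text
5.7333 (array([560.38564395, 229.67097774, 399.4607045 ]), array([ 2.63855284e-04,  9.99999878e-01, -1.41744037e-05, -4.17923593e-04]))
```

View pics/w2.png

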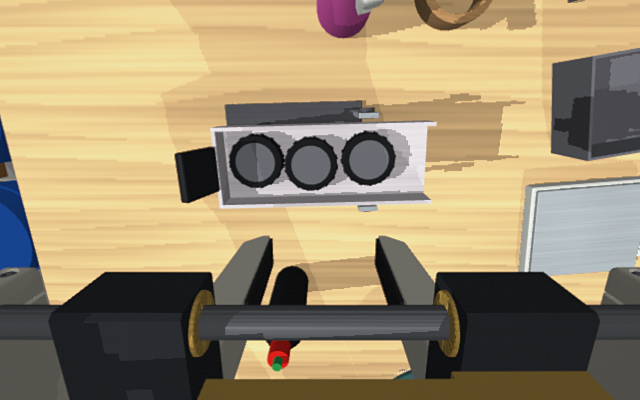

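The view shows the tray rim corners at (210,127), (222,208), (431,200) and (436,123). The handle's top edge runs from (176,154) to (183,202).

```bash
python3 - <<'E'
from h import *
d=np.load("P2.npz");P=(d['p'],d['q'])
for z in (185,189):
    Q=np.array([onz("wrist",p,z,P)[:2] for p in [(210,127),(222,208),(431,200),(436,123)]])
    e=np.diff(np.r_[Q,Q[:1]],axis=0)
    print(Q.round(),Q.mean(0).round(1),np.linalg.norm(e,axis=1).round(),np.degrees(np.arctan2(e[:,1],e[:,0])).round(1))
print([onz("wrist",p,228,P).round(1) for p in [(176,154),(183,202)]])
print("scale",[onz("wrist",p,30,P).round(1) for p in [(535,186),(527,276)]])
S=cv2.imread("pics/w2.png")[100:220,160:450]; cv2.imwrite("pics/w2c.png",cv2.resize(S,None,fx=2.7,fy=2.7,interpolation=2))
E
```

```text
[[614. 351.]
 [524. 346.]
 [533. 109.]
 [618. 111.]] [572.4 229.5] [ 90. 237.  85. 240.] [-176.8  -87.7    1.6   91. ]
[[614. 350.]
 [525. 345.]
 [535. 110.]
 [619. 113.]] [573.1 229.5] [ 89. 235.  84. 237.] [-176.8  -87.7    1.6   91. ]
[array([591.6, 371.7, 228. ]), array([543.7, 370.7, 228. ])]
scale [array([ 511.9, -108. ,   30. ]), array([ 351. , -122.9,   30. ])]
```

View pics/w2c.png

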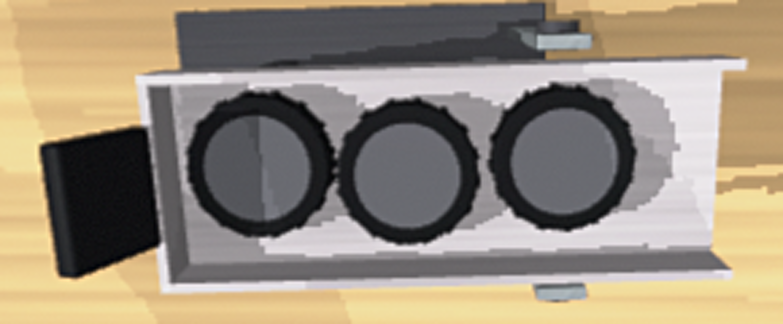

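```bash
cat >> h.py <<'E'
HINGE=np.array([575,179,150.]); TY=2
DOCK=np.array([578.5,79,0])
E
python3 - <<'E'
from h import *
env.movep([480,-190,380],quat([0,0,-1],[0,-1,0]))
P=pose(); im=capture("wrist"); cv2.imwrite("pics/w3.png",im[:,:,::-1]); np.savez("P3.npz",p=P[0],q=P[1])
B=(643,-205.5,0)
env.movep(*bin_tool(B,10,130))
p,q=bin_tool(B,10); env.movel(p,rate=120)
print(env.read_ft_force()); env.move_gripper(0.0); print("gap",env.read_finger_gap()*93)
env.movel(p+[0,0,40],rate=80); print(env.read_ft_force(),env.read_finger_gap()*93,env.read_time())
E
```

```text
[-0.9845504   0.24609591 -0.27096439]
gap 9.76526136049516
[-0.1508914   0.17370757 -2.192033  ] 9.761190107240427 11.2583
```

View pics/w3.png

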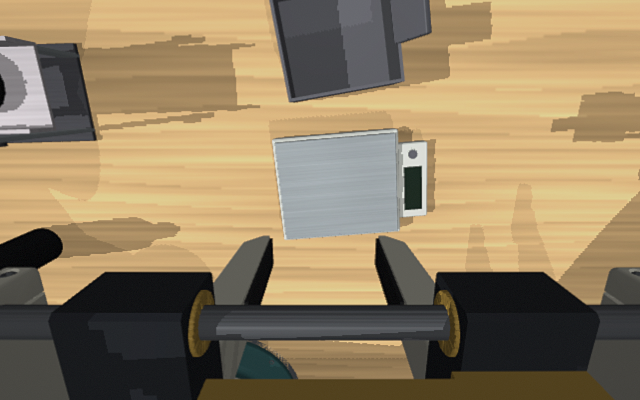

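The bin is gripped: the gap is 9.8 mm and the force sensor reads 2.2 N of added weight. The picture shows platter corners at (274,142), (396,131), (399,230) and (287,238). I dock the bin next.

```bash
python3 - <<'E'
from h import *
d=np.load("P3.npz");P=(d['p'],d['q'])
Q=np.array([onz("wrist",p,30,P)[:2] for p in [(274,142),(396,131),(399,230),(287,238)]])
e=np.diff(np.r_[Q,Q[:1]],axis=0)
print(Q.round(),Q.mean(0).round(1),np.linalg.norm(e,axis=1).round(),np.degrees(np.arctan2(e[:,1],e[:,0])).round(1))
p,q=bin_tool(DOCK,TY)
env.movel(p+[0,0,40],q,rate=150)
env.movel(p+[0,0,1],rate=70); print(env.read_ft_force())
env.move_gripper(0.5)
env.movel(bin_tool(DOCK,TY,130)[0],rate=180)
env.movep([560,60,400],quat([0,0,-1],[0,-1,0]))
P=pose(); save("wrist","w4"); np.savez("P4.npz",p=P[0],q=P[1]); print(env.read_time())
E
```

```text
[[ 504. -115.]
 [ 520. -294.]
 [ 365. -309.]
 [ 350. -129.]] [ 434.7 -211.9] [180. 156. 180. 154.] [ -84.8 -174.7   94.5    5.5]
[-0.61089606  0.55177228 -2.24411732]
16.7167
```

View pics/w4.png

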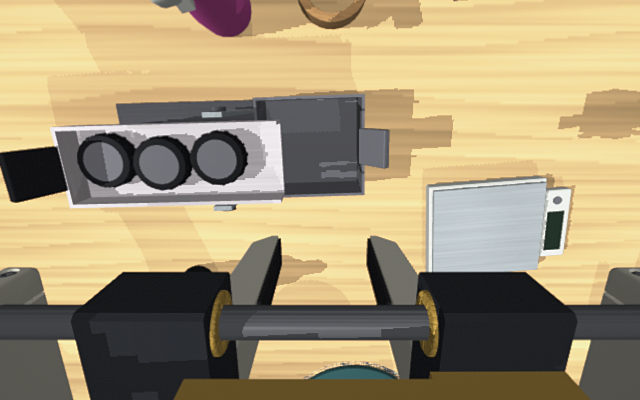

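The bin stands square under the lip (bin x≈258..366, lip at x≈283), and its grip points away from the tray. The scale is at (434.7,-211.9), yaw 5°. Now I'll grip the handle and tip the tray.

```bash
python3 - <<'E'
from h import *
p,q=tray_tool(HINGE,TY,0,110); env.movep(p,q)
env.movel(tray_tool(HINGE,TY)[0],rate=110); print("pre",env.read_ft_force())
env.move_gripper(0); print("gap",env.read_finger_gap()*93,env.read_ft_force())
def to(a): env.movel(*tray_tool(HINGE,TY,a),rate=90)
for a in (5,10,15): to(a); print(a,np.round(env.read_ft_force(),1))
if np.linalg.norm(env.read_ft_force())<40:
    for a in range(20,46,5): to(a); print(a,np.round(env.read_ft_force(),1))
    env.hold(1.1); save("side","s45",(130,90,450,350),2)
    print("t",env.read_time(),env.read_finger_gap()*93)
E
```

```text
pre [-0.6800201  -0.16714064 -0.00412364]
gap 9.753661306425464 [-0.25918045  5.67504156 -1.0116064 ]
5 [ 0.3  7.2 -0.9]
10 [-2.2  7.1 -1. ]
15 [-1.9  6.8 -0.4]
20 [-2.9  6.4 -1.1]
25 [-2.9  5.7 -1. ]
30 [-4.9  6.  -0.3]
35 [-5.4  5.4  0. ]
40 [-7.4  4.6 -0.4]
45 [-8.5  4.8  0.9]
t 24.075 9.605061540584892
```

View pics/s45.png

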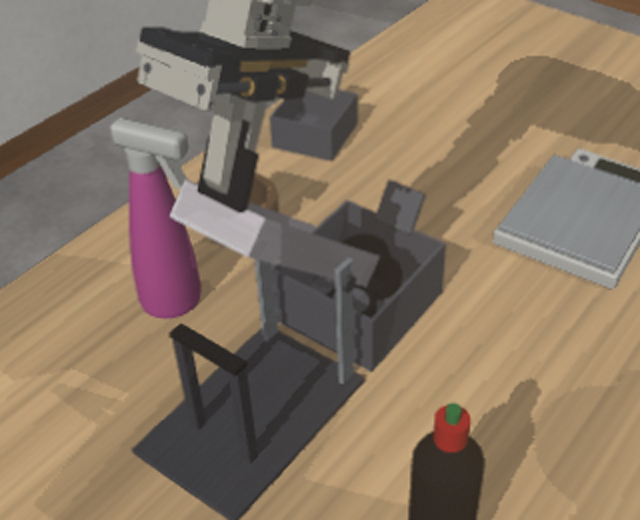

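Tray at about 45°; the caps look piled in the bin at crop (375,260). Something dark near the lip at (350,295) is unclear, so I check it in one composite picture.

```bash
python3 - <<'E'
from h import *
a=capture("scene")[170:270,310:470,::-1]; b=capture("side")[170:280,250:370,::-1]
f=lambda i:cv2.resize(i,(int(i.shape[1]*400/i.shape[0]),400),interpolation=2)
g=np.hstack([f(a)[:,100:460],f(b)]); g=cv2.convertScaleAbs(g,alpha=1.8,beta=10)
cv2.imwrite("pics/cmp.png",g[:,:800]);print(g.shape)
E
```

```text
(400, 796, 3)
```

View pics/cmp.png

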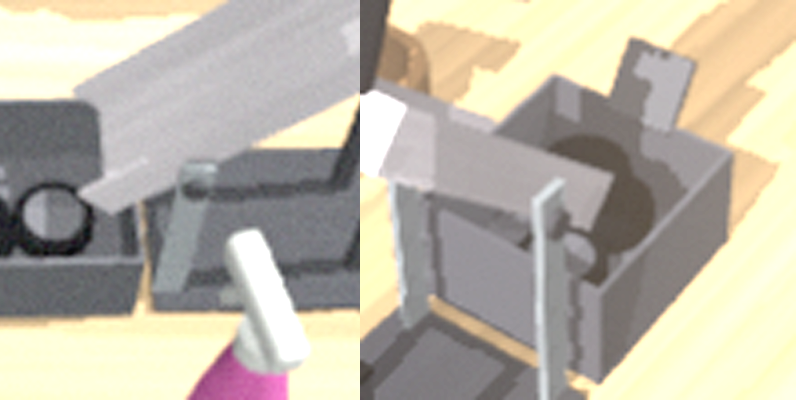

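The tray is empty and the caps lie inside the bin. I lower the tray, let go, and fetch the bin.

```bash
python3 - <<'E'
from h import *
for a in range(40,-1,-5): env.movel(*tray_tool(HINGE,TY,a),rate=90)
print(env.read_ft_force()); env.move_gripper(0.5)
env.movel(tray_tool(HINGE,TY,0,110)[0],rate=150)
env.movep([540,30,400],quat([0,0,-1],[0,-1,0]))
P=pose(); im=capture("wrist")[:,:,::-1]; cv2.imwrite("pics/w5.png",im); np.savez("P5.npz",p=P[0],q=P[1])
# compare expected rim corners with the picture; grey diff to w4 not possible (pose differs)
for x,y in ((-70,-75),(70,-75)): print("rim px",proj("wrist",DOCK+Rz(TY).apply([x,y,80]),P).round(1))
print("grip top px",proj("wrist",DOCK+Rz(TY).apply([0,-99.5,119]),P).round(1),env.read_time())
E
```

```text
[-2.61331045  5.66374164 -0.86298855]
rim px [344.5 181. ]
rim px [342.8  77.5]
grip top px [364.8 133.2] 30.3667
```

```bash
python3 - <<'E'
import cv2,numpy as np
im=cv2.imread("pics/w5.png").astype(int); sat=im.max(2)-im.min(2); m=(sat<25)&(im.max(2)<170)
for r in (90,110,128,133,140,150,170): c=np.where(m[r,200:420])[0]+200; print(r,c.min(),c.max(),m[r,300:420].sum())
for c in (310,330): r=np.where(m[50:230,c])[0]+50; print("col",c,r.min(),r.max())
r=np.where(m[50:230,365])[0]+50; print("plate",r.min(),r.max())
E
```

```text
90 200 342 43
110 254 342 43
128 256 366 67
133 256 366 67
140 256 366 67
150 257 366 67
170 259 343 44
col 310 80 182
col 330 79 181
plate 114 152
```

The bin's rim and grip are within about 1 px of the dock pose. I pick it up and carry it.

```bash
python3 - <<'E'
from h import *
env.movep(*bin_tool(DOCK,TY,130))
p,q=bin_tool(DOCK,TY); env.movel(p,rate=120); print(env.read_ft_force())
env.move_gripper(0); g=env.read_finger_gap()*93; print("gap",g)
env.movel(p+[0,0,25],rate=60); print("lift",env.read_ft_force())
env.movel(p+[-10,-110,60],rate=120)
S=np.array([434.7,-211.9,30]); s,qs=bin_tool(S,5)
env.movel(s+[0,0,50],qs,rate=130)
env.movel(s+[0,0,8],rate=70); print(env.read_ft_force())
for dz in (4,2,1,0,-1):
    env.movel(s+[0,0,dz],rate=20); f=env.read_ft_force(); print(dz,np.round(f,1))
    if f[2]>1: break
env.move_gripper(0.5)
env.movel(bin_tool(S,5,130)[0],rate=120)
env.movep([480,-230,400],quat([0,0,-1],[0,-1,0])); env.hold(.3)
P=pose(); w=capture("wrist")[:,:,::-1]; a=capture("scene")[130:330,190:470,::-1]
np.savez("P6.npz",p=P[0],q=P[1]); cv2.imwrite("pics/w6.png",w)
w2=w[40:260,200:480]; g=np.vstack([cv2.resize(w2,(420,330)),cv2.resize(a,(420,270))]); 
cv2.imwrite("pics/fin.png",g); print(env.read_time())
E
```

```text
[-0.75042916 -0.17952472  0.45046665]
gap 10.032100134051063
lift [-0.63338709 -0.24329935 -2.34992255]
[ 0.05145325 -0.45116256 -2.87504705]
4 [-0.7 -0.5 -3.2]
2 [ 0.3 -0.5 -3.1]
1 [-0.1 -0.  -4.1]
0 [ 0.3  2.  -3.2]
-1 [-2.   0.7  5.6]
42.1167
```

View pics/fin.png

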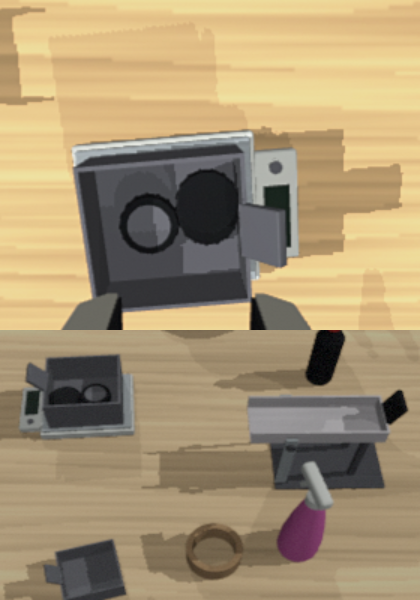

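In this picture the bin stands on the platter and the tray is level and empty. The bystanders are in place. Two caps are clear, and the darker one at fin (207,207) looks larger, so it may be stacked on the third. I check that and the bin's centring numerically.

```bash
python3 - <<'E'
from h import *
d=np.load("P6.npz");P=(d['p'],d['q']); f=lambda u,v:(200+u*280/420,40+v*220/330)
Q=np.array([onz("wrist",f(*p),110,P)[:2] for p in [(76,167),(240,153),(252,304),(92,313)]])
e=np.diff(np.r_[Q,Q[:1]],axis=0)
print("rim",Q.round(),Q.mean(0).round(1),np.linalg.norm(e,axis=1).round())
def dia(l,r,z): return np.linalg.norm(onz("wrist",f(*l),z,P)-onz("wrist",f(*r),z,P)).round(1)
for z in (56,78,100): print(z,"light",dia((120,222),(179,222),z),dia((149,193),(149,253),z),"dark",dia((176,207),(240,207),z),dia((207,169),(207,244),z))
im=cv2.imread("pics/w6.png"); m=(im.max(2)<48).astype(np.uint8); m[:130]=0;m[235:]=0;m[:,:265]=0;m[:,365:]=0
cs,_=cv2.findContours(m,0,2)
for c in cs:
    if cv2.contourArea(c)>150: print(cv2.contourArea(c),cv2.boundingRect(c),cv2.fitEllipse(c))
E
```

```text
rim [[ 497. -134.]
 [ 509. -277.]
 [ 368. -292.]
 [ 359. -141.]] [ 433.4 -211. ] [143. 142. 152. 139.]
56 light 59.7 62.7 dark 64.2 76.9
78 light 57.0 59.9 dark 61.3 73.4
100 light 54.3 57.1 dark 58.4 70.0
188.5 (265, 175, 8, 60) ((267.72869873046875, 216.33859252929688), (6.208620071411133, 62.96809005737305), 177.2693634033203)
2833.0 (279, 151, 80, 58) ((326.33587646484375, 180.77166748046875), (44.18698501586914, 98.17704772949219), 73.85256958007812)
```

```bash
python3 -c "
from workcell import env
print(env.read_time(), env.read_ft_force()); env.close_job()"
```

```text
42.1167 [ 0.11534814 -0.00437766  0.28225565]
the job is handed in; nothing more can be done
```

I handed the job in at 42.1 s, with the bin and caps on the scale and the tray back level. I docked the larger bin under the lip, raised the tray to about 45° and held it for about 1.1 s. Then I lowered it, let go, and carried the bin to the platter.

What the last checks showed:
- **Bin:** it stands about 2 mm from the platter centre, estimated from its rim corners.
- **Tray and surroundings:** the tray is level and empty, and the tape roll and the bottles next to the tray look unmoved. I did not check the pink bottle near the robot's start position again.
- **Robot:** the arm was clear of everything. The largest wrist force I read was under 12 N, though I only sampled it between moves.
- **Third cap:** only two caps are separately visible in the final picture. The darker one measures 61 x 73 mm, where a single cap is 60 mm, which fits a cap lying on another.
    - At 45° I saw three cap shapes in the bin, and none on the bench.
    - The carried weight read about 3.1 N against 2.2 N empty; three caps add 0.9 N. The reading is noisy, and it was 2.35 N just after lifting.

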